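# Close the mending canister with its covered notions tray, then lift off only the cover

### The job

Put the covered notions tray back on the clear mending canister: it lifts by its two side ears, and the cover stays on so that nothing spills while you lower it gently all the way into the canister's mouth and let go of it. Then lift off the cover alone, leaving the tray fully seated and the canister standing upright where it was, so that the tray is open for mending; finish while still holding the cover steady and level in the gripper, about 10 cm above where it sat on the tray. Do not uncover the tray before it is seated or tip it over, and leave the other things on the counter alone.

Things in the scene. Friction and masses are not known exactly. Their poses are not given: they have to be found in the camera images.
- canister_mouth (a point): Clear plastic mending canister with coloured thread spools inside, standing loose on the counter, about 0.6 kg: round body 88 mm across up to 62 mm high, a sloping shoulder up to 72 mm, then a straight neck 56 mm outside and 51 mm inside, its rim 100 mm above the counter. This point is the centre of the open mouth at rim height; z is up along the canister's axis.
- tray_ears (a point): White notions tray, the canister's inner lid (thimble and bobbin fixed in it, 0.13 kg). Point: on its axis at mid-height of flange (58 mm across, 9 mm thick) and of the two opposite finger ears on it: flat upright faces looking along +y and -y, 62 mm over both, 24 mm wide, 9 mm high. z up. Standing: 28.5 mm above counter; seated: 4.5 mm above canister rim. Lifted by the ears it carries the cover.
- tray_foot (a point): Centre of the tray's flat underside, 28.5 mm below tray_ears. From here up: a round plug 45 mm across, 24 mm deep, its lowest 5 mm tapering to 38 mm, which drops into the canister's neck with 3 mm play all round until the flange rests on the rim; the flange and ears from 24 to 33 mm; then a 5 mm high lip that locates the cover.
- cover_knob (a point): Sage-green round cover, the outer lid (0.05 kg): skirt 55 mm across, 18 mm high, flat top, resting loosely on the tray's flange around its lip (1.5 mm play, 5 mm overlap). Wooden knob on top, 18 mm across, 18 mm high. Point: middle of the knob, 9 mm above the flat top, 27 mm above the skirt's edge; on the tray, 31.5 mm above tray_ears. z up.
- egg: Wooden darning egg standing upright on its turned handle, 113 mm high, 56 mm across; origin under its foot. Bystander.
- dish: Lavender ceramic trinket dish, 100 mm across, 26 mm high; origin under its centre. Bystander.
- brush: Lint brush lying flat: dark head 110 x 46 x 20 mm and a chrome handle 125 mm long, 19 mm thick; origin on the counter where handle and head meet, handle along +x, head along -x. Bystander.
- clipboard: Aluminium clipboard with paper lying flat, 315 mm along its x by 230 mm, up to 20 mm high at the clip; origin under its centre. Bystander.
There are look-alikes about, which are no part of the job. Of the things that look like the part that bears canister_mouth, the middle-sized one is meant.

How it is judged:
On the way, in this order (a step that is already met when the one before it is completed fails the run):
1. the tray is fully seated in the canister's mouth with its cover still on, and the fingers have let go of it (z of tray_ears in the frame of canister_mouth below 0.0075 m and horizontal distance between tray_ears and canister_mouth below 0.0055 m and angle between tray_ears's own z axis and vertical below 0.06 rad and z of cover_knob in the frame of tray_ears below 0.0345 m and horizontal distance between cover_knob and tray_ears below 0.005 m and contact force between the fingers and tray below 0.05 N), for 0.2 s.
2. the cover is off, the tray still fully seated (z of cover_knob in the frame of tray_ears above 0.045 m and z of tray_ears in the frame of canister_mouth below 0.0075 m and contact force between the fingers and cover above 0.3 N and contact force between tray and cover below 0.05 N), for 0.05 s.
At the end, for the whole second after the job is handed in: The fingers hold the cover alone, still, within 17 degrees of level, 70 to 160 mm above where it sat and within 60 mm of over the canister; the tray is seated (within 3 mm of down, 5.5 mm of centre, 3.4 degrees of level), untouched; the canister stands upright within 30 mm of its place (z of tray_ears in the frame of canister_mouth below 0.0075 m and horizontal distance between tray_ears and canister_mouth below 0.0055 m and angle between tray_ears's own z axis and vertical below 0.06 rad and angle between canister_mouth's own z axis and vertical below 0.05 rad and distance of canister_mouth from where it was at the start of the episode below 0.03 m and z of cover_knob in the frame of canister_mouth between 0.106 and 0.196 m and horizontal distance between cover_knob and canister_mouth below 0.06 m and angle between cover_knob's own z axis and vertical below 0.3 rad and contact force between the fingers and cover above 0.3 N and contact force between tray and cover below 0.05 N and contact force between the fingers and tray below 0.05 N and contact force between the fingers and canister below 0.05 N and linear speed of cover below 0.03 m/s and linear speed of tray below 0.02 m/s); the arm keeps its last pose, push and grip.
It fails at once if the tray was uncovered while it was not seated in the canister (distance between cover_knob and tray_ears above 0.042 m and (z of tray_ears in the frame of canister_mouth above 0.0105 m or horizontal distance between tray_ears and canister_mouth above 0.008 m)).
It fails at once if the tray or the canister was tipped (angle between tray_ears's own z axis and vertical above 0.4 rad or angle between canister_mouth's own z axis and vertical above 0.2 rad).
It fails at once if the tray was dropped into the canister instead of lowered (horizontal distance between tray_ears and canister_mouth below 0.05 m and z of tray_ears in the frame of canister_mouth above 0.0145 m and contact force between the fingers and tray below 0.02 N and contact force between the fingers and cover below 0.02 N).
It fails at once if the tray was rammed into the canister (contact force between tray and canister above 40 N).
It fails at once if a bystander was disturbed (distance of any of egg, dish, brush, clipboard from where it was at the start of the episode above 0.015 m).
It also fails if it takes over 56 s, if anything falls off the work surface, if the arm or the gripper's body presses on something with over 40 N, if the wrist force passes 120 N, or if a joint passes its speed limit or range.

### The arm

A 6-joint arm with a two-finger parallel gripper is mounted at the origin on the work surface. World frame = base frame: x ahead of the robot, y to its left, z up, the work surface at z = 0. Lengths are in m, angles in rad, forces in N, time in s.
With the tool pointing down it reaches from about 0.4 to 0.825 m from the base axis. Payload 7 kg.
Tool frame: the origin (TCP) lies at the very end of the fingers, on their centre line; the grasp point (between the pads) lies 19 mm behind it; z points along the fingers, y is the line along which they close (so a half turn about z gives the same grasp; the last joint's range is limited). The gripper opens to 88 mm and grips with 3 to 60 N. Pads are 19 mm wide; open, the fingers measure 130 mm over their backs; the gripper's body (78 mm by 193 mm) begins 47 mm behind the grasp point.
Start: joints at [1.631, 0.359, 0.012, 0, -1.224, -0.288], TCP at [0.152, 0.658, 0.227] pointing down, gripper open.
Joint ranges: [-3.07, 3.07], [-1.43, 2.12], [-1.02, 1.25], [-3.03, 1.67], [-3.05, -0], [-3.03, 3.03]. Speed limits (rad/s): [2.39, 2.39, 3.01, 3.14, 3.14, 3.14].

### API

Orientations are given as [roll, pitch, yaw] about the fixed x, y, z axes, in that order (R = Rz(yaw) Ry(pitch) Rx(roll)).
In Python, from station import arm gives the robot as it stands.
- The arm moves only by the tool step_arm, never from a script. Its argument "rows" is a list of rows, each a list of 5 numbers: the shift along the world's x, y, z in m, then the turn about the world's z in rad, then the finger opening in m, from 0 to 0.0876. In form: [[x, y, z, spin, gripper], ...]. A call has 1 to 20 rows; each row is the pose to reach, as a shift and turn from the pose commanded when the call began; what a row does not reach only later rows make up. A row lasts 1/10 s, in which the tool goes at most 50 mm and 8.59 degrees, less where a joint would pass 70% of its speed; a pose out of reach is approached as far as the arm can. A call with a gripper value outside its range is refused whole. The fingers move at their own pace and stop on an object; "newtons" is the grip in N (left out, the last holds). Time passes only in rows, so rows that repeat a pose let the fingers close. It gives the time, the measured TCP pose, the force, the opening and the grip force at its end, in the units of the state.
- arm.get_state(): the state, without advancing time (a new reading comes with each control period).
- arm.grab_frame(name): name is "scene" or "top"; returns a dict with "color" (400x640x3 uint8, blue, green, red), "vfov" (degrees; the focal length in pixels is half the picture's height over the tangent of half this angle, whatever the lens; pixels are square), "cx", "cy" (the principal point, pixels), "rvec" (rotation vector, rad) and "tvec" (3), from world to camera coordinates, as OpenCV has them. Camera axes: x right, y down, z forward; pixel columns grow to the right and rows downward; lengths in m; the calibration is good to about 2 mm. A picture is of the moment at which its call begins. There is no depth.
- arm.job_done(): hands the job in; it is judged then, once.
The state is a dict: "t": time; "q": joint angles; "qd": joint speeds; "joint_efforts": joint torques, N m; "eef_pos": TCP position; "ee_rot": TCP orientation; "force": force on the tool from outside, world axes, zero at the start; "moment": the same for the moment, N m; "width": finger opening in m; "gripper_force": force on a finger pad.
Only numpy, scipy, OpenCV 4.12 (cv2) and the standard library are available. Lean on these libraries where they do the work, as an engineer would, in place of code of your own. Each camera call takes 0.05 s, during which the arm holds its last target. There are 200 camera calls.

## Working session

There is one attempt and no reset: what is moved stays moved. The work goes in short steps, Python scripts to look and compute and a tool call to move; the robot and the scene stay as the last step left them, time stands still between calls to the robot, and variables do not carry over. Pictures are saved under pics/ and viewed, at most 10 in all, crops included, and the job is handed in when it is done.

Besides the shell and the picture viewer there is one more tool, called after ">>>" as name([rows], argument=value, ...), one row to a line, values as JSON. step_arm: Moves the arm, as the interface text tells. Its arguments: {"type":"object","properties":{"rows":{"type":"array"},"newtons":{"type":"number"}},"required":["rows"]}

```bash
mkdir -p pics; cat > h.py <<'E'
import numpy as np,cv2
from station import arm
def grab(n,f=None):
    d=arm.grab_frame(n)
    if f: cv2.imwrite(f,d['color'])
    return d
def cam(d):
    f=d['color'].shape[0]/2/np.tan(np.radians(d['vfov'])/2)
    K=np.array([[f,0,d['cx']],[0,f,d['cy']],[0,0,1]]);R=cv2.Rodrigues(np.array(d['rvec'],float))[0];t=np.array(d['tvec'],float).ravel()
    return K,R,t
def onz(d,u,v,z):
    K,R,t=cam(d);r=R.T@np.linalg.solve(K,[u,v,1]);c=-R.T@t
    return c+r*(z-c[2])/r[2]
def proj(d,p):
    K,R,t=cam(d);q=K@(R@np.array(p,float)+t);return q[:2]/q[2]
E
python3 - <<'E'
from h import *
for n in('scene','top'):
    d=grab(n,f'pics/{n}0.png');K,R,t=cam(d);print(n,K[0,0],d['cx'],d['cy'],-R.T@t,[k for k in d])
    np.save(f'{n}.npy',d,allow_pickle=True)
print(arm.get_state())
E
```

```text
scene 422.2538032109177 320.2021127860426 197.35666560306208 [1.48169492 0.08525431 0.73646328] ['color', 'vfov', 'cx', 'cy', 'rvec', 'tvec']
top 447.7327814790669 322.25220092262055 194.1311411536704 [ 0.33878394 -0.03492013  1.35517495] ['color', 'vfov', 'cx', 'cy', 'rvec', 'tvec']
{'t': 0.1, 'q': array([ 1.63107514e+00,  3.59327410e-01,  1.11442754e-02, -3.20007526e-04,
       -1.22410182e+00, -2.88079843e-01]), 'qd': array([ 5.48117869e-04, -2.32790073e-03,  1.72371528e-03, -4.27526543e-04,
       -7.13483091e-05, -5.61098303e-04]), 'joint_efforts': array([-1.10089695e-03, -5.84166169e+01,  2.93748701e+01,  7.01551706e+00,
        1.00924724e-02, -5.90276227e-05]), 'eef_pos': array([0.15237653, 0.65712002, 0.22570376]), 'ee_rot': array([ 3.14007989e+00, -1.34532640e-04, -2.27909889e-01]), 'force': array([-0.20342524,  0.34568573, -0.19301684]), 'moment': array([-0.01250531, -0.03220562, -0.0510971 ]), 'gripper_force': 0.0, 'width': 0.08765050280131494}
```

View pics/scene0.png

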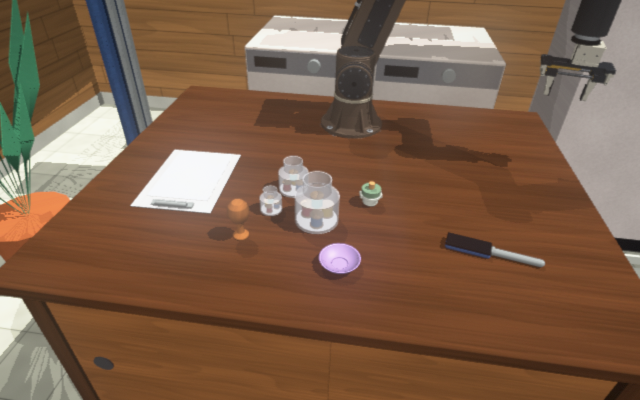

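View pics/top0.png

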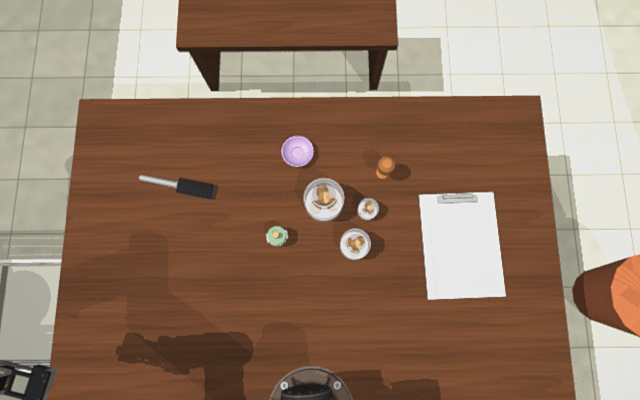

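Scene: brush at (495,250), dish (340,260), egg (238,215), clipboard, covered tray at scene (371,193) / top (277,236). The canister candidates in top are large (323,200), small (368,209) and middle (355,244). The middle one, about 30 px ≈ 88 mm across, fits, and I'll confirm it in an enlarged crop.

```bash
python3 - <<'E'
from h import *
a=cv2.imread('pics/top0.png')[180:270,255:395];b=cv2.imread('pics/scene0.png')[145:235,250:390]
r=lambda i:cv2.resize(i,None,fx=5,fy=3.3*5/3.3,interpolation=cv2.INTER_CUBIC)
A=r(a)
cv2.imwrite('pics/cA.png',A);cv2.imwrite('pics/cB.png',r(b))
d=np.load('top.npy',allow_pickle=True).item();s=np.load('scene.npy',allow_pickle=True).item()
print('px/m',onz(d,355,244,.03),onz(d,371,244,.03))
print('can rim',onz(d,355,244,.1),'tray knob',onz(d,276.5,235.5,.06),onz(s,372,184,.06))
E
```

```text
px/m [ 0.46766089 -0.13277719  0.03      ] [ 0.46725621 -0.18006501  0.03      ]
can rim [ 0.4608532  -0.12760806  0.1       ] tray knob [0.49130375 0.09650323 0.06      ] [0.48722881 0.10000755 0.06      ]
```

View pics/cA.png

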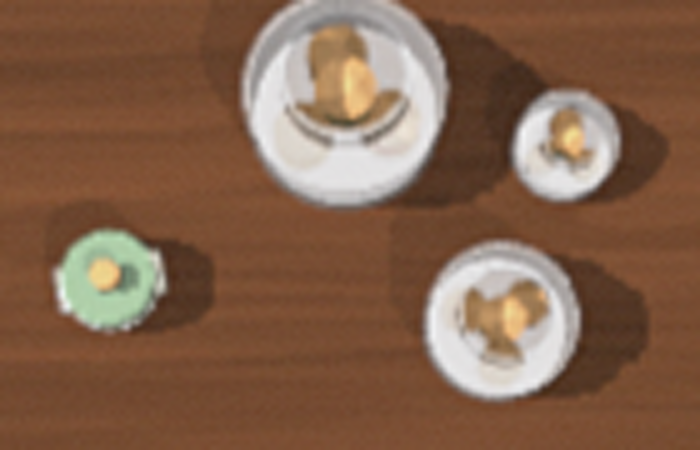

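View pics/cB.png

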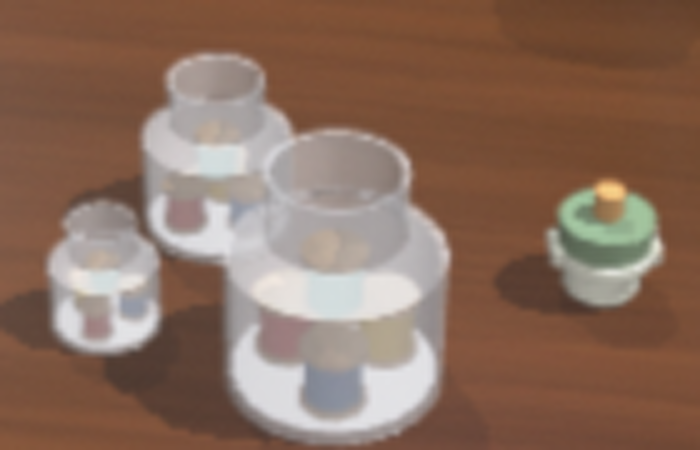

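Crops confirm it: middle canister at top crop (502,320) → px (355,244), rim in the scene crop at (216,77) → px (293,160); covered tray at top crop (108,280) with ears at (63,290) and (160,270). Now fitting both views to the known sizes.

```bash
cat >> h.py <<'E'
from scipy.optimize import least_squares
def circ(x,y,z,r):
    a=np.linspace(0,2*np.pi,72);return np.c_[x+r*np.cos(a),y+r*np.sin(a),0*a+z]
def bbox(d,x,y,rings):
    P=np.array([proj(d,p) for z,r in rings for p in circ(x,y,z,r)])
    return np.r_[P.min(0),P.max(0)]
def fit(obs,x0):
    # obs: (frame, rings, measured bbox (u0,v0,u1,v1), nan = unused)
    def f(p):
        e=np.concatenate([bbox(d,*p,r)-m for d,r,m in obs]);return e[~np.isnan(e)]
    s=least_squares(f,x0);return s.x,s.fun.round(2)
E
python3 - <<'E'
from h import *
d=np.load('top.npy',allow_pickle=True).item();s=np.load('scene.npy',allow_pickle=True).item()
c=lambda b,ox,oy:(np.array(b,float)+.5)/5-.5+np.array([ox,oy]*2)
n=np.nan
top=(d,[(0,.044),(.062,.044),(.1,.028)],c([424,240,580,401],255,180))
rim=(s,[(.1,.028)],c([167,53,266,n],250,145))
for o in([top],[rim],[top,rim]):print('can',*fit(o,[.46,-.13]))
def gm(i):
    b,g,r=[i[...,k].astype(int) for k in range(3)]
    m=((g>r+12)&(g>b+5)).astype(np.uint8);return m
obs=[]
for f,roi in((d,(220,255,262,292)),(s,(175,215,355,388))):
    y0,y1,x0,x1=roi;m=gm(f['color'][y0:y1,x0:x1]);x,y,w,h=cv2.boundingRect(m)
    obs.append((f,[(.033,.0275),(.051,.0275)],np.array([x0+x-.5,y0+y-.5,x0+x+w-.5,y0+y+h-.5],float)));print(obs[-1][2])
for o in(obs[:1],obs[1:],obs):print('cover',*fit(o,[.49,.1]))
print('knob top',onz(d,*c([104,274,0,0],255,180)[:2],.069),onz(s,*c([611,187,0,0],250,145)[:2],.069))
for f,P,o in((d,[(60,292),(162,269)],(255,180)),(s,[(553,248),(660,251)],(250,145))):
    q=[onz(f,*c([*p,0,0],*o)[:2],.0285) for p in P];v=q[1]-q[0];print('ears',q,np.linalg.norm(v),np.degrees(np.arctan2(v[1],v[0])))
E
```

```text
can [ 0.46769443 -0.13162308] [-0.05  0.15  0.04 -0.15]
can [ 0.46489392 -0.13121907] [ 0.13  0.01 -0.13]
can [ 0.46727905 -0.13120121] [-0.18  0.29 -0.1  -0.01 -0.05  0.42 -0.27]
[266.5 225.5 285.5 244.5]
[361.5 182.5 380.5 197.5]
cover [0.49483621 0.09961589] [-0.16 -0.18  0.16  0.18]
cover [0.49066276 0.09881317] [-0.49 -0.73  0.48  0.64]
cover [0.49372708 0.09917387] [-0.01  0.19  0.31  0.56 -0.43 -0.13  0.58  1.3 ]
knob top [0.49344908 0.09879945 0.069     ] [0.49063234 0.09878198 0.069     ]
ears [array([0.48782671, 0.12898008, 0.0285    ]), array([0.50100712, 0.06855756, 0.0285    ])] 0.06184338350790801 -77.69441328505557
ears [array([0.49829756, 0.06979174, 0.0285    ]), array([0.49068418, 0.13043102, 0.0285    ])] 0.061115350219150995 97.15615115805196
```

>>> step_arm([
  [0.05,-0.08,0,0.1,0.0876],
  [0.1,-0.16,0,0.2,0.0876],
  [0.16,-0.26,0,0.3,0.0876],
  [0.22,-0.36,0,0.4,0.0876],
  [0.28,-0.46,0,0.4,0.0876],
  [0.341,-0.558,0,0.4,0.0876],
  [0.341,-0.558,-0.02,0.4,0.0876],
  [0.341,-0.558,-0.05,0.4,0.0876],
  [0.341,-0.558,-0.09,0.4,0.0876],
  [0.341,-0.558,-0.09,0.4,0.0876],
  [0.341,-0.558,-0.09,0.4,0.0876],
  [0.341,-0.558,-0.09,0.4,0.0876],
  [0.341,-0.558,-0.09,0.4,0.0876],
  [0.341,-0.558,-0.09,0.4,0.0876],
  [0.341,-0.558,-0.09,0.4,0.0876],
  [0.341,-0.558,-0.09,0.4,0.0876],
])

```text
t: 1.7
eef_pos: [0.4933, 0.0991, 0.1363]
ee_rot: [3.141, 0.001, 0.171]
force: [0.9, 0.5, -0.1]
width: 0.0874
gripper_force: 0.0
```

>>> step_arm([
  [0,0,-0.04,0,0.0876],
  [0,0,-0.07,0,0.0876],
  [0,0,-0.08,0,0.0876],
  [0,0,-0.08,0,0.0876],
  [0,0,-0.08,0,0.0876],
])

```text
t: 2.2
eef_pos: [0.4941, 0.1005, 0.0578]
ee_rot: [-3.141, -0.001, 0.174]
force: [0.8, 0.4, 1.0]
width: 0.0877
gripper_force: 0.0
```

```bash
python3 - <<'E'
from h import *
s=grab('scene');i=s['color'];p=arm.get_state()['eef_pos'];print(p)
i=i[140:230,310:430];i=cv2.resize(i,None,fx=6,fy=6,interpolation=cv2.INTER_CUBIC)
y=np.array([np.cos(np.radians(100)),np.sin(np.radians(100)),0])
for k in(-.044,0,.044):
    q=(proj(s,p+k*y)-[310,140]+.5)*6;cv2.circle(i,tuple(int(v) for v in q),4,(0,0,255),-1)
cv2.imwrite('pics/d1.png',i)
E
```

```text
[0.49441915 0.10054691 0.05808161]
```

View pics/d1.png

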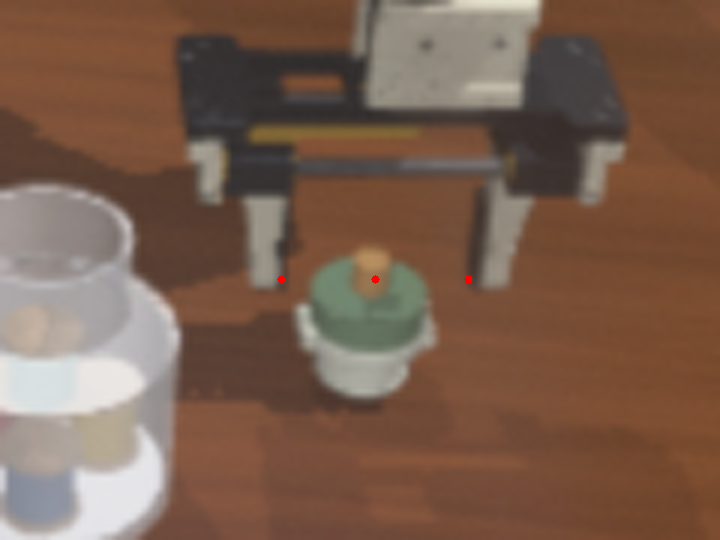

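Crop shows the fingers straddling the cover symmetrically (tips at x≈268 and 497, knob at 371). Descending and gripping the ears.

>>> step_arm([
  [0,0,-0.02,0,0.0876],
  [0,0,-0.035,0,0.0876],
  [0,0,-0.042,0,0.0876],
  [0,0,-0.046,0,0.0876],
  [0,0,-0.046,0,0.0876],
  [0,0,-0.046,0,0.08],
  [0,0,-0.046,0,0.074],
  [0,0,-0.046,0,0.07],
  [0,0,-0.046,0,0.066],
  [0,0,-0.046,0,0.063],
  [0,0,-0.046,0,0.06],
  [0,0,-0.046,0,0.055],
  [0,0,-0.046,0,0.05],
  [0,0,-0.046,0,0.05],
  [0,0,-0.046,0,0.05],
], newtons=15)

```text
t: 3.75
eef_pos: [0.4934, 0.0994, 0.0106]
ee_rot: [3.141, 0.0, 0.172]
force: [-0.5, -3.9, 3.2]
width: 0.0616
gripper_force: 15.0
```

>>> step_arm([
  [0,0,0.002,0,0.05],
  [0,0,0.006,0,0.05],
  [0,0,0.015,0,0.05],
  [0,0,0.03,0,0.05],
  [0,0,0.05,0,0.05],
  [0,0,0.07,0,0.05],
  [0,0,0.09,0,0.05],
  [0,0,0.11,0,0.05],
  [0,0,0.125,0,0.05],
  [0,0,0.135,0,0.05],
  [0,0,0.14,0,0.05],
  [0,0,0.14,0,0.05],
  [0,0,0.14,0,0.05],
], newtons=25)

```text
t: 5.05
eef_pos: [0.493, 0.0994, 0.15]
ee_rot: [3.141, 0.001, 0.172]
force: [-1.1, -0.1, -2.8]
width: 0.0618
gripper_force: 25.0
```

```bash
python3 - <<'E'
from h import *
s=grab('scene');i=s['color'];print(arm.get_state()['eef_pos'])
i=i[60:200,280:440];cv2.imwrite('pics/d2.png',cv2.resize(i,None,fx=4,fy=4,interpolation=cv2.INTER_CUBIC))
E
```

```text
[0.49295238 0.09931357 0.14977511]
```

View pics/d2.png

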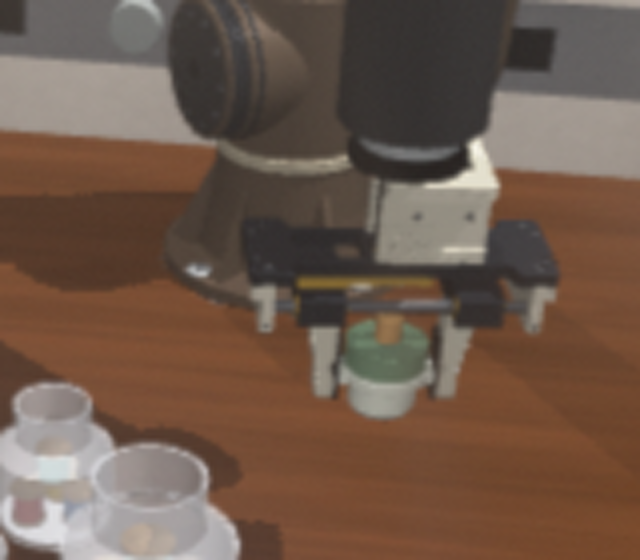

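Tray held level with cover on (crop, cover at (387,350)). Carrying it over the canister.

>>> step_arm([
  [0,-0.005,0,0,0.05],
  [-0.002,-0.017,0,0,0.05],
  [-0.004,-0.035,0,0,0.05],
  [-0.007,-0.06,0,0,0.05],
  [-0.01,-0.085,0,0,0.05],
  [-0.013,-0.11,0,0,0.05],
  [-0.016,-0.135,0,0,0.05],
  [-0.019,-0.16,0,0,0.05],
  [-0.022,-0.185,0,0,0.05],
  [-0.024,-0.205,0,0,0.05],
  [-0.026,-0.22,0,0,0.05],
  [-0.0265,-0.228,0,0,0.05],
  [-0.0265,-0.2305,0,0,0.05],
  [-0.0265,-0.2305,0,0,0.05],
  [-0.0265,-0.2305,0,0,0.05],
  [-0.0265,-0.2305,0,0,0.05],
])

```text
t: 6.7
eef_pos: [0.4671, -0.1305, 0.1506]
ee_rot: [-3.142, -0.0, 0.173]
force: [0.2, -0.4, -1.6]
width: 0.0616
gripper_force: 25.0
```

>>> step_arm([
  [0,0,-0.005,0,0.05],
  [0,0,-0.012,0,0.05],
  [0,0,-0.017,0,0.05],
  [0,0,-0.02,0,0.05],
  [0,0,-0.02,0,0.05],
  [0,0,-0.02,0,0.05],
])

```text
t: 7.3
eef_pos: [0.467, -0.131, 0.1305]
ee_rot: [3.142, 0.0, 0.172]
force: [-0.2, -0.3, -1.8]
width: 0.0615
gripper_force: 25.0
```

```bash
python3 - <<'E'
from h import *
s=grab('scene');i=s['color'];st=arm.get_state();print(st['eef_pos'],st['ee_rot'],st['force'],st['width'])
np.save('scene2.npy',s,allow_pickle=True)
i=i[110:210,240:360];cv2.imwrite('pics/d3.png',cv2.resize(i,None,fx=6,fy=6,interpolation=cv2.INTER_CUBIC))
E
```

```text
[ 0.46706494 -0.1309999   0.13065152] [ 3.14149516e+00 -9.82643585e-05  1.72271308e-01] [-0.12787507  0.83099509 -1.74534267] 0.06160286738821456
```

View pics/d3.png

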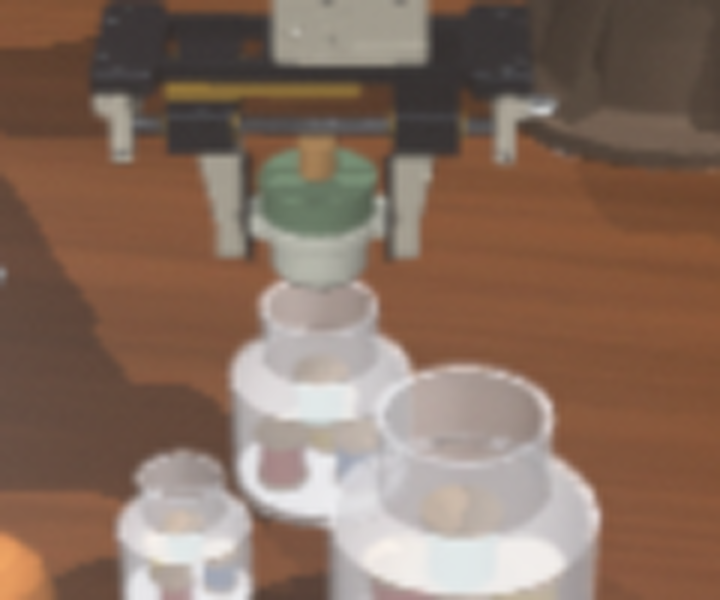

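```bash
python3 - <<'E'
from h import *
s=np.load('scene2.npy',allow_pickle=True).item()
c=lambda b:(np.array(b,float)+.5)/6-.5+np.array([240,110]*2)
n=np.nan;z=.1305-.0095
print('plug',*fit([(s,[(z,.019),(z+.005,.0225)],c([273,n,365,288]))],[.467,-.131]))
print('cover',*fit([(s,[(z+.033,.0275),(z+.051,.0275)],c([258,148,379,236]))],[.467,-.131]))
print('rim',*fit([(s,[(.1,.028)],c([259,282,379,n]))],[.467,-.131]))
print('rimfull',*fit([(s,[(.1,.028)],c([259,n,379,333]))],[.467,-.131]))
print('body',*fit([(s,[(0,.044),(.062,.044)],c([230,n,n,522]))],[.467,-.131]))
E
```

```text
plug [ 0.46592405 -0.13094637] [-0.29  0.3  -0.02]
cover [ 0.468247   -0.12984242] [ 0.09 -0.39 -0.09  0.36]
rim [ 0.47265208 -0.13009806] [ 0.17  0.01 -0.17]
rimfull [ 0.46320454 -0.13199748] [ 0.24 -0.24  0.02]
body [ 0.46123341 -0.13245432] [0. 0.]
```

Aligned within ~2–3 mm (plug axis x≈319, rim x≈319 in the crop). Lowering in stages, watching force.

>>> step_arm([
  [0,0,-0.006,0,0.05],
  [0,0,-0.012,0,0.05],
  [0,0,-0.017,0,0.05],
  [0,0,-0.02,0,0.05],
  [0,0,-0.022,0,0.05],
  [0,0,-0.024,0,0.05],
  [0,0,-0.026,0,0.05],
  [0,0,-0.028,0,0.05],
  [0,0,-0.028,0,0.05],
])

```text
t: 8.25
eef_pos: [0.4668, -0.131, 0.1023]
ee_rot: [-3.142, 0.0, 0.172]
force: [-0.7, 0.2, -2.1]
width: 0.0619
gripper_force: 25.0
```

No contact, plug is entering. Continue to near the seat (expected TCP ≈0.086).

>>> step_arm([
  [0,0,-0.003,0,0.05],
  [0,0,-0.006,0,0.05],
  [0,0,-0.008,0,0.05],
  [0,0,-0.01,0,0.05],
  [0,0,-0.012,0,0.05],
  [0,0,-0.013,0,0.05],
  [0,0,-0.014,0,0.05],
  [0,0,-0.014,0,0.05],
])

```text
t: 9.05
eef_pos: [0.467, -0.131, 0.0885]
ee_rot: [3.142, 0.0, 0.172]
force: [-0.1, 0.1, -1.6]
width: 0.0617
gripper_force: 25.0
```

>>> step_arm([
  [0,0,-0.001,0,0.05],
  [0,0,-0.001,0,0.05],
  [0,0,-0.002,0,0.05],
  [0,0,-0.002,0,0.05],
])

```text
t: 9.45
eef_pos: [0.4671, -0.131, 0.0866]
ee_rot: [3.141, -0.0, 0.172]
force: [0.2, -1.8, -1.5]
width: 0.0614
gripper_force: 25.0
```

>>> step_arm([
  [0,0,-0.0007,0,0.05],
  [0,0,-0.0007,0,0.05],
  [0,0,-0.0014,0,0.05],
  [0,0,-0.0014,0,0.05],
])

```text
t: 9.85
eef_pos: [0.4672, -0.1311, 0.0864]
ee_rot: [3.141, -0.001, 0.173]
force: [-5.0, 1.4, 13.9]
width: 0.0618
gripper_force: 25.0
```

Flange contact right at the expected height (0.0864). Relaxing the push, then releasing.

>>> step_arm([
  [0,0,0.0007,0,0.05],
  [0,0,0.0007,0,0.05],
  [0,0,0.0007,0,0.0625],
  [0,0,0.0007,0,0.064],
  [0,0,0.0007,0,0.067],
  [0,0,0.0007,0,0.072],
  [0,0,0.0007,0,0.08],
  [0,0,0.0007,0,0.086],
  [0,0,0.0007,0,0.086],
  [0,0,0.0007,0,0.086],
  [0,0,0.0007,0,0.086],
])

```text
t: 10.95
eef_pos: [0.467, -0.131, 0.0859]
ee_rot: [-3.142, -0.0, 0.172]
force: [0.2, -0.3, -0.1]
width: 0.0854
gripper_force: 0.0
```

```bash
python3 - <<'E'
from h import *
s=grab('scene');i=s['color'];st=arm.get_state();print(st['eef_pos'],st['force'],st['width'])
np.save('scene3.npy',s,allow_pickle=True)
i=i[120:220,240:360];cv2.imwrite('pics/d4.png',cv2.resize(i,None,fx=6,fy=6,interpolation=cv2.INTER_CUBIC))
E
```

```text
[ 0.46693313 -0.13097131  0.0858532 ] [ 0.71393246 -0.4599379  -0.81387318] 0.08580434137574376
```

View pics/d4.png

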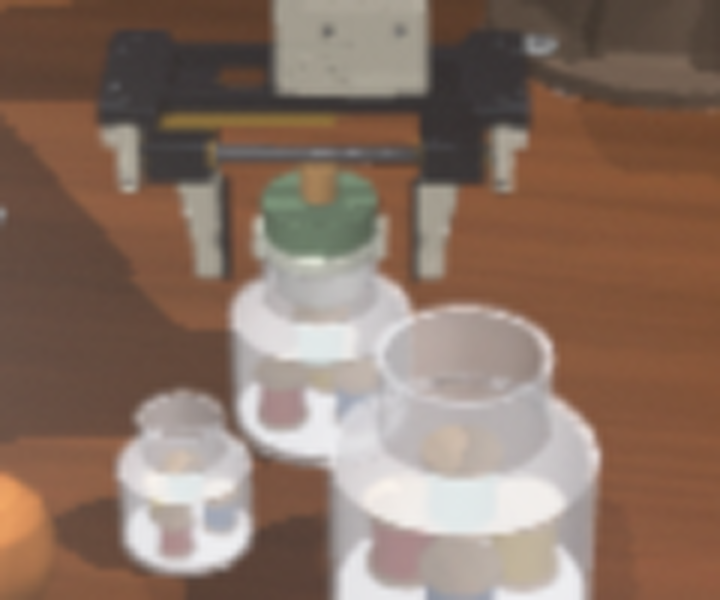

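Tray is seated and level with its cover on (crop (318,215)), fingers clear, canister unmoved. Raising and closing on the knob with the tips ~2.5 mm above the cover's flat top (0.127).

>>> step_arm([
  [0,0,0.01,0,0.086],
  [0,0,0.025,0,0.086],
  [0,0,0.038,0,0.086],
  [0,0,0.0435,0,0.086],
  [0,0,0.0435,0,0.08],
  [0,0,0.0435,0,0.065],
  [0,0,0.0435,0,0.05],
  [0,0,0.0435,0,0.038],
  [0,0,0.0435,0,0.03],
  [0,0,0.0435,0,0.025],
  [0,0,0.0435,0,0.022],
  [0,0,0.0435,0,0.02],
  [0,0,0.0435,0,0.018],
  [0,0,0.0435,0,0.014],
  [0,0,0.0435,0,0.01],
  [0,0,0.0435,0,0.01],
  [0,0,0.0435,0,0.01],
  [0,0,0.0435,0,0.01],
], newtons=12)

```text
t: 12.8
eef_pos: [0.467, -0.131, 0.1294]
ee_rot: [3.142, -0.0, 0.172]
force: [0.4, 0.3, 0.3]
width: 0.0175
gripper_force: 12.0
```

Knob gripped (width 17.5 mm, no side load). Lifting straight up 100 mm, slowly at first.

>>> step_arm([
  [0,0,0.001,0,0.01],
  [0,0,0.003,0,0.01],
  [0,0,0.006,0,0.01],
  [0,0,0.01,0,0.01],
  [0,0,0.016,0,0.01],
  [0,0,0.024,0,0.01],
  [0,0,0.034,0,0.01],
  [0,0,0.046,0,0.01],
  [0,0,0.058,0,0.01],
  [0,0,0.07,0,0.01],
  [0,0,0.08,0,0.01],
  [0,0,0.09,0,0.01],
  [0,0,0.096,0,0.01],
  [0,0,0.1,0,0.01],
  [0,0,0.1,0,0.01],
  [0,0,0.1,0,0.01],
  [0,0,0.1,0,0.01],
  [0,0,0.1,0,0.01],
], newtons=18)

```text
t: 14.6
eef_pos: [0.4667, -0.1309, 0.2289]
ee_rot: [-3.141, 0.001, 0.172]
force: [-0.3, 0.3, -1.0]
width: 0.0172
gripper_force: 18.0
```

```bash
python3 - <<'E'
from h import *
s=grab('scene');i=s['color'];st=arm.get_state();print(st['eef_pos'],st['force'],st['width'],st['gripper_force'])
i=i[60:210,230:400];cv2.imwrite('pics/d5.png',cv2.resize(i,None,fx=4,fy=4,interpolation=cv2.INTER_CUBIC))
E
```

```text
[ 0.46680805 -0.13097664  0.229045  ] [ 0.36537149 -0.41694079 -0.30550943] 0.017661799879235232 18.000005185604095
```

View pics/d5.png

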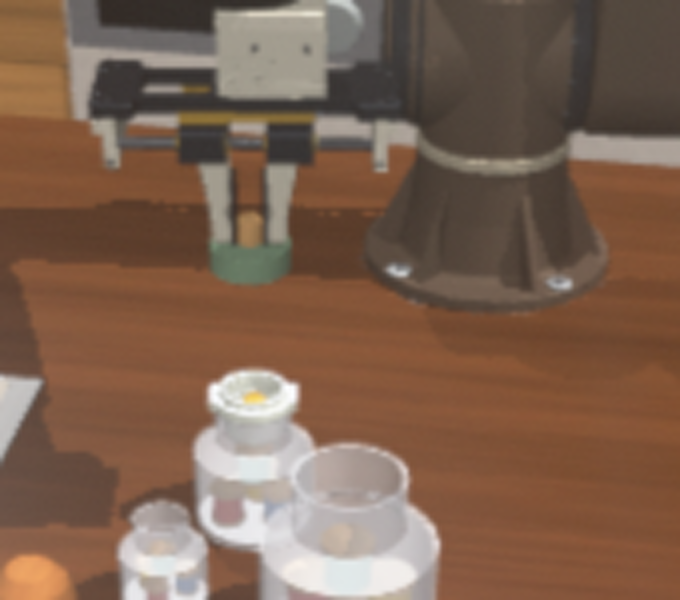

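The cover is held level at crop (250,260), and the open tray is seated on the upright canister at (253,392). Handing in.

```bash
python3 -c "
from station import arm
print(arm.job_done())"
```

```text
the job is handed in; nothing more can be done
None
```

I handed the job in at about 15 s: the tray is seated and open in the upright middle-sized canister, and the gripper is holding the cover level about 10 cm above where it sat. The hand-in returned no verdict.

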